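# Hang the headset on the desk caddy and lift the caddy level

## Robot

A 6-joint arm with a two-finger parallel gripper is mounted at the origin on a cart in front of the work surface, level with it; the furniture and walls round the work are solid. World frame = base frame: x ahead of the robot, y to its left, z up, the work surface at z = 0. Lengths are in m, angles in degrees, forces in N, time in s.
With the tool pointing down it reaches from about 0.4 to 0.825 m from the base axis. Payload 7 kg.
Tool frame: the origin (TCP) lies between the finger pads; the fingertips stand 19 mm ahead of it and the grasp point (between the pads) is the TCP; z points along the fingers, y is the line along which they close (so a half turn about z gives the same grasp; the last joint's range is limited). The gripper opens to 88 mm and grips with 3 to 60 N. Pads are 19 mm wide; open, the fingers measure 130 mm over their backs; the gripper's body (78 mm by 193 mm) begins 47 mm behind the grasp point.
Start: joints at [91.564, 20.546, 0.682, 0, -70.136, -16.507], TCP at [0.174, 0.652, 0.246] pointing down, gripper open.
Joint ranges: [-176.03, 176.03], [-82.01, 121.73], [-58.28, 71.71], [-173.87, 95.51], [-174.79, -0.11], [-173.66, 173.66]. Speed limits (degrees/s): [136.94, 136.94, 172.46, 180, 180, 180].

## Interface

Orientations are given as [roll, pitch, yaw] about the fixed x, y, z axes, in that order (R = Rz(yaw) Ry(pitch) Rx(roll)).
In Python, from plant import r gives the robot as it stands. The module is installed in compiled form; this text tells all that it offers.
- The arm moves only by the shell command python3 -m pendant 'ROWS' [OPENING] [FORCE]. ROWS is JSON, a list of rows, each a list of 6 numbers: the shift along the tool's x, y, z in mm, then the turn, a rotation vector about the tool's x, y, z in rad. In form: [[tx, ty, tz, wx, wy, wz], ...]. A call has 1 to 20 rows; each row is the pose to reach, as a shift and turn from the pose commanded when the call began, along the tool's axes at that moment; what a row does not reach only later rows make up. A row lasts 1/8 s, in which the tool goes at most 62.5 mm and 10.7 degrees, less where a joint would pass 70% of its speed; a pose out of reach is approached as far as the arm can. A call with a gripper value outside its range is refused whole. OPENING is the finger opening in mm, from 0 to 87.6, set as the call begins (- or left out, the last holds). The fingers move at their own pace and stop on an object; FORCE is the grip in N (left out, the last holds). Time passes only in rows, so rows that repeat a pose let the fingers close. It gives the time, the measured TCP pose, the force, the opening and the grip force at its end, in the units of the state.
- r.get_state(): the state, without advancing time (a new reading comes with each control period).
- r.capture(name): name is "scene" or "top" or "wrist"; returns the picture (400x640x3 uint8, red, green, blue); there is no depth.
- r.camera_params(name): a dict with "mtx" (3x3 intrinsics, pixels), "rvec" (rotation vector, rad) and "tvec" (3), from world to camera coordinates, as OpenCV has them; the wrist camera has in their place "mount" (4x4, takes a point from camera to tool coordinates, whose origin is the TCP and whose axes are the flange's). Camera axes: x right, y down, z forward; pixel columns grow to the right and rows downward; lengths in m; the calibration is good to about 2 mm. The wrist camera is an equidistant fisheye: a pixel r from the principal point sees the ray r / f radians off the axis. A picture is of the moment at which its call begins: read the wrist's pose just before it. camera_params takes no time and is no camera call.
- r.close_job(): hands the job in; it is judged then, once.
The state is a dict: "time_s": time; "joints": joint angles; "qd": joint speeds; "joint_torque": joint torques, N m; "tcp_pos": TCP position; "eef_rot": TCP orientation; "contact_force": force on the tool from outside, world axes, zero at the start; "moment": the same for the moment, N m; "gripper_width": finger opening in m; "gripper_force": force on a finger pad.
Only numpy, scipy, OpenCV 4.12 (cv2) and the standard library are available. Lean on these libraries where they do the work, as an engineer would, in place of code of your own. Each camera call takes 0.05 s, during which the arm holds its last target. There are 200 camera calls.

## Task

This desk caddy is going to another desk together with the headset: hang the headset over the caddy's carry bar, on one half of the bar, with an ear cup on either side, and let go of it. Then lift the caddy by its carry bar, about 10 cm clear of the desk, level, with the headset still hanging freely and the bit box and tape roll still in the tray. Finish while holding it there, level and steady; do not put it down, and leave everything else on the desk where it is.

Things in the scene. Friction and masses are not known exactly. Their poses are not given: they have to be found in the camera images.
- caddy: Grey sheet-metal tray, loose on the desk: 130 (x) x 320 (y) x 30 mm high, walls 4 mm, a divider across the middle. An end plate stands at each short end (inner faces at y = -154 and +154 mm); a carry bar runs along y between them, above the tray's centre line. Empty about 0.5 kg (15 % more or less), centre of mass on the z axis. Origin: centre of the underside; z up.
- bar_top (a point): Middle of the top face of the caddy's aluminium carry bar; axes as the caddy's (bar along y). Flat bar 16 mm wide (x), 22 mm high, 308 mm long; top 170 mm, bottom 148 mm above the caddy's underside.
- headset: Black rigid headset, 0.13 kg (25 % more or less), standing upright on two flat-bottomed ear cups. 168 (x) x 56 (y) x 145 mm high. The band is an arch in the local xz plane, so a bar it hangs over runs along its local y. Cups 50 mm high, 56 mm deep (y), inner faces at x = -53 and +53 mm. Origin: centre between the cups' undersides; z up.
- crown (a point): Middle of the underside of the headset's padded crown, 125 mm above its origin; axes as the headset's. The crown is 26 mm wide (y) and 20 mm thick (top at 145 mm); its underside slopes down on either side of the middle 25 mm. Hung on the bar, the cups' undersides are about 45 mm above the caddy's underside.
- bit_box: Small closed beige case, 57 x 86 x 28 mm, 0.07 kg, lying loose in the caddy's compartment at its +y end, about 80 mm from the middle. Origin: centre of the underside.
- tape_roll: Roll of masking tape, about 103 mm across and 25 mm high, 0.05 kg, lying loose in the caddy's compartment at its -y end, about 80 mm from the middle. Origin: centre of the underside.
- caliper: Bystander: caliper, 72 x 200 x 17 mm, lying near the front edge of the desk. Origin: centre of the underside.
- screwdriver: Bystander: screwdriver with a blue handle, 18 x 163 x 18 mm, lying near the front edge of the desk. Origin: centre of the underside.
- pen_pot: Bystander: black pot with pens, 83 mm across, 147 mm high, at the right of the desk. Origin: centre of the underside.
- drive: Bystander: flat black portable drive, 116 x 80 x 14 mm, at the back. Origin: centre of the underside.
- serial_board: Bystander: small green circuit board, 46 x 52 x 17 mm, at the front left. Origin: centre of the underside.
- marker: Bystander: marker pen, 16 x 121 x 14 mm, at the left. Origin: centre of the underside.
- mug: Bystander: white mug, 82 x 114 x 91 mm, at the back left. Origin: centre of the underside.
- connector: Bystander: small connector block, 15 x 34 x 13 mm, at the left. Origin: centre of the underside.

How it is judged (in metres and radians):
On the way, in this order (a step that is already met when the one before it is completed fails the run):
1. the headset hangs over the carry bar, let go, while the caddy still stands on the desk (z of crown in the frame of caddy between 0.162 and 0.18 m and x of crown in the frame of caddy between -0.025 and 0.025 m and y of crown in the frame of caddy between -0.14 and 0.14 m and angle between the y axis of headset and the y axis of caddy, either way round below 0.4 rad and angle between headset's own z axis and vertical below 0.35 rad and contact force between headset and caddy above 0.3 N and contact force between headset and the arm below 0.3 N and height (world z) of caddy below 0.01 m), for 0.2 s.
2. the caddy is lifted level by the fingers with the headset hanging on its bar (z of crown in the frame of caddy between 0.162 and 0.18 m and x of crown in the frame of caddy between -0.025 and 0.025 m and y of crown in the frame of caddy between -0.14 and 0.14 m and angle between the y axis of headset and the y axis of caddy, either way round below 0.4 rad and angle between headset's own z axis and vertical below 0.35 rad and contact force between headset and caddy above 0.3 N and contact force between headset and the arm below 0.3 N and height (world z) of caddy between 0.07 and 0.15 m and angle between caddy's own z axis and vertical below 0.14 rad and contact force between caddy and the fingers above 2 N), for 0.2 s.
At the end, for the whole second after the job is handed in: Fingers hold the caddy (over 2 N), underside 70-150 mm above the desk, tilt under 8 deg, at rest. Headset hangs on the bar, untouched by the arm: crown within 25 mm of the bar sideways, 10 mm in height, crossing it within 0.4 rad of square, tilt under 0.35 rad. Bit box and tape in the tray (all of step 2 and linear speed of caddy below 0.03 m/s and angular speed of caddy below 0.2 rad/s and linear speed of headset below 0.05 m/s and x of bit_box in the frame of caddy between -0.06 and 0.06 m and y of bit_box in the frame of caddy between -0.155 and 0.155 m and z of bit_box in the frame of caddy between -0.002 and 0.03 m and x of tape_roll in the frame of caddy between -0.06 and 0.06 m and y of tape_roll in the frame of caddy between -0.155 and 0.155 m and z of tape_roll in the frame of caddy between -0.002 and 0.03 m); the arm keeps its last pose, push and grip.
It fails at once if the caddy is tipped more than 0.35 rad (angle between caddy's own z axis and vertical above 0.35 rad).
It fails at once if something else on the desk is moved more than 30 mm (distance of any of caliper, screwdriver, pen_pot, drive, serial_board, marker, mug, connector from where it was at the start of the episode above 0.03 m).
It also fails if it takes over 58 s, if anything falls off the work surface, if the arm or the gripper's body presses on something with over 40 N, if the wrist force passes 120 N, or if a joint passes its speed limit or range.

## Working session

There is one attempt and no reset: what is moved stays moved. The work goes in short steps, Python scripts to look and compute and a shell command to move; the robot and the scene stay as the last step left them, time stands still between calls to the robot, and variables do not carry over. Pictures are saved under pics/ and viewed, at most 10 in all, crops included, and the job is handed in when it is done.

```bash
mkdir -p pics
python3 - <<'E'
from plant import r
import cv2
print(r.get_state())
for n in("scene","top"):
    p=r.camera_params(n); print(n,p)
    cv2.imwrite(f"pics/{n}0.png",r.capture(n)[:,:,::-1])
print(r.camera_params("wrist"))
E
```

```text
{'time_s': 0.0, 'joints': array([ 9.15639880e+01,  2.05910777e+01,  6.34018338e-01, -1.92908630e-02,
       -7.01366586e+01, -1.65070978e+01]), 'qd': array([ 0.00882303, -0.06949213,  0.04685783,  0.0250899 ,  0.0161668 ,
       -0.19647592]), 'joint_torque': array([-1.19388413e-03, -5.82722390e+01,  2.93061054e+01,  6.99684530e+00,
        7.01167941e-03, -1.68958773e-04]), 'tcp_pos': array([0.17396343, 0.65172197, 0.24463117]), 'eef_rot': array([ 1.79904992e+02, -9.24366468e-03, -1.49496716e+01]), 'contact_force': array([-0.47145899, -0.1445078 ,  0.56076869]), 'moment': array([-0.03711004, -0.00841719,  0.02441125]), 'gripper_force': 0.0, 'gripper_width': 0.0878129805737365}
scene {'mtx': array([[495.44106425,   0.        , 316.43715075],
       [  0.        , 495.44106425, 199.78238947],
       [  0.        ,   0.        ,   1.        ]]), 'rvec': array([ 2.11623013, -1.11363753,  0.49256855]), 'tvec': array([-0.25037561,  0.45335209,  1.13062176])}
top {'mtx': array([[439.11958501,   0.        , 325.96611427],
       [  0.        , 439.11958501, 197.26461832],
       [  0.        ,   0.        ,   1.        ]]), 'rvec': array([ 2.12580492, -2.15116917,  0.1844034 ]), 'tvec': array([0.10206917, 0.58499664, 1.35449619])}
{'mtx': array([[309.70691629,   0.        , 322.50237412],
       [  0.        , 309.70691629, 198.93926806],
       [  0.        ,   0.        ,   1.        ]]), 'mount': array([[ 1.69902546e-04, -9.52858578e-01, -3.03414736e-01,
         8.23299664e-02],
       [ 9.99999737e-01,  3.75707308e-04, -6.19921867e-04,
         3.85009585e-04],
       [ 7.04693002e-04, -3.03414551e-01,  9.52858391e-01,
        -1.39508424e-01],
       [ 0.00000000e+00,  0.00000000e+00,  0.00000000e+00,
         1.00000000e+00]])}
```

View pics/scene0.png

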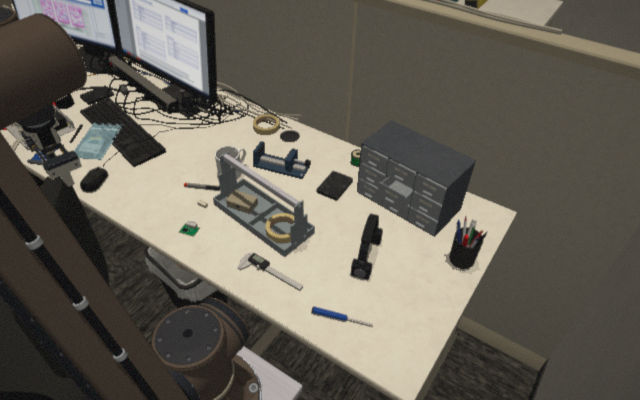

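View pics/top0.png

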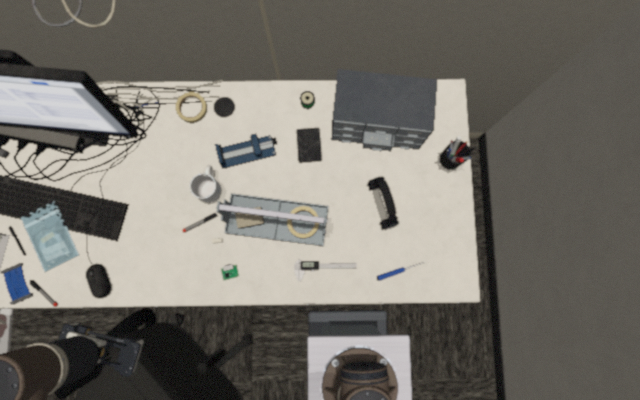

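The scene and top views show the caddy around top (275,220), with its bar running along the image x axis. The headset stands at (383,203), to the robot's right, and the arm is off to the left. I'll enlarge both views for pixel picking.

Run:
```python
import cv2,numpy as np
t=cv2.imread("pics/top0.png")[165:260,205:415]; s=cv2.imread("pics/scene0.png")[140:290,200:400]
a=cv2.resize(t,None,fx=3.8,fy=3.8,interpolation=cv2.INTER_CUBIC)
cv2.imwrite("pics/tz.png",a)
cv2.imwrite("pics/sz.png",cv2.resize(s,None,fx=4,fy=4,interpolation=cv2.INTER_CUBIC))
```

```text
(no output)
```

View pics/tz.png

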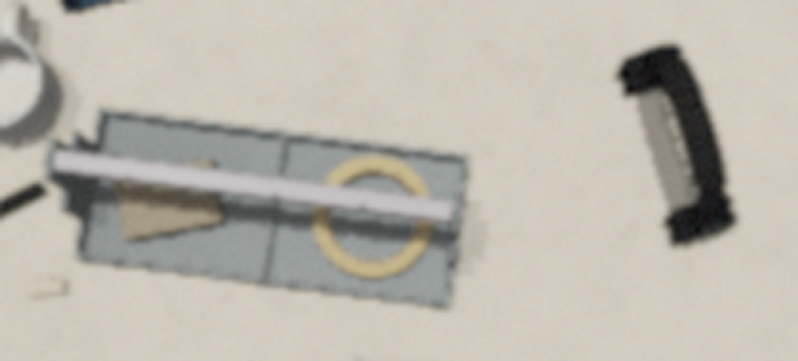

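View pics/sz.png

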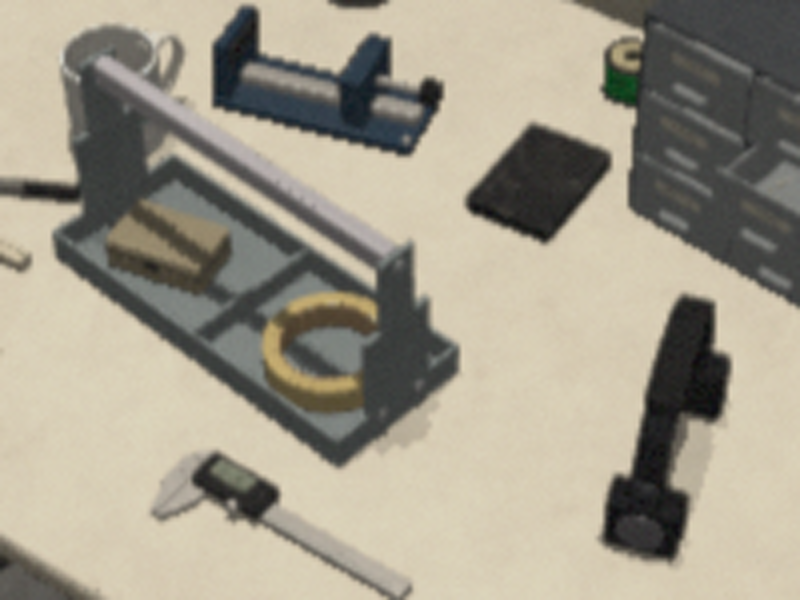

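Zoomed top view: the bar's ends are at about (218.7,207.6) and (324.7,220.3). The tray corners and the headset's arch are clear, with the cups at (377,183) and (389,224). The scene zoom confirms the bit box at +y and the tape at -y.

```bash
cat > h.py <<'E'
import numpy as np,cv2
from scipy.spatial.transform import Rotation as R
from plant import r
def world(cam,uv,z):
    p=r.camera_params(cam);M=cv2.Rodrigues(p["rvec"])[0];t=p["tvec"]
    if cam=="scene" or cam=="top":
        d=M.T@np.linalg.inv(p["mtx"])@np.r_[uv,1];c=-M.T@t
        return c+d*(z-c[2])/d[2]
def pose():
    s=r.get_state();T=np.eye(4);T[:3,:3]=R.from_euler("xyz",s["eef_rot"],degrees=True).as_matrix();T[:3,3]=s["tcp_pos"];return T
def wworld(T,uv,z):
    p=r.camera_params("wrist");K=p["mtx"];C=T@p["mount"]
    q=(np.array(uv,float)-K[:2,2])/K[0,0];th=np.hypot(*q)
    d=np.r_[q/th*np.sin(th),np.cos(th)] if th>1e-9 else np.r_[0,0,1.]
    d=C[:3,:3]@d;c=C[:3,3];return c+d*(z-c[2])/d[2]
E
python3 - <<'E'
from h import *
np.set_printoptions(precision=4,suppress=True)
f=lambda x,y:(205+x/3.8,165+y/3.8); g=lambda x,y:(200+x/4,140+y/4)
for n,p,z in[("bar+",(54,162),.17),("bar-",(455,210),.17),("c1",(102,112),.03),("c2",(468,157),.03),("c3",(445,305),.03),("c4",(82,260),.03),("crown",(705,140),.145),("cupfar",(655,70),.05),("cupnear",(700,225),.05)]:print(n,world("top",f(*p),z))
for n,p,z in[("bar+",(100,62),.17),("bar-",(392,250),.17),("bandtop hi",(695,300),.145),("cupnear bottom",(645,553),0),("crowntop mid",(678,340),.145)]:print("s",n,world("scene",g(*p),z))
E
```

```text
bar+ [0.5389 0.4057 0.17  ]
bar- [0.4986 0.1005 0.17  ]
c1 [0.6018 0.3993 0.03  ]
c2 [0.5595 0.0883 0.03  ]
c3 [0.4347 0.1092 0.03  ]
c4 [0.4759 0.4132 0.03  ]
crown [ 0.5541 -0.0955  0.145 ]
cupfar [ 0.629  -0.0703  0.05  ]
cupnear [ 0.4973 -0.1036  0.05  ]
s bar+ [0.5386 0.399  0.17  ]
s bar- [0.4996 0.1    0.17  ]
s bandtop hi [ 0.5994 -0.0835  0.145 ]
s cupnear bottom [ 0.4954 -0.1178  0.    ]
s crowntop mid [ 0.56   -0.0926  0.145 ]
```

Estimates: caddy centre (0.519, 0.2525), yaw about -7.4°. Headset (0.562, -0.088), yaw about 14°. Next I'll go above the headset.

```bash
python3 -m pendant '[[0,0,-60,0,0,0],[200,217,-95,0,0,-0.15],[566,615,-95,0,0,-0.506],[566,615,-95,0,0,-0.506],[566,615,-95,0,0,-0.506],[566,615,-95,0,0,-0.506],[566,615,-95,0,0,-0.506],[566,615,-95,0,0,-0.506],[566,615,-95,0,0,-0.506],[566,615,-95,0,0,-0.506],[566,615,-95,0,0,-0.506],[566,615,-95,0,0,-0.506],[566,615,-95,0,0,-0.506],[566,615,-95,0,0,-0.506],[566,615,-95,0,0,-0.506],[566,615,-95,0,0,-0.506],[566,615,-95,0,0,-0.506]]' 80
python3 - <<'E'
from h import *
T=pose();np.save("T1.npy",T);print(r.get_state()["joints"])
im=r.capture("wrist")[:,:,::-1]
cv2.imwrite("pics/w1.png",cv2.resize(im,(800,500),interpolation=cv2.INTER_CUBIC))
E
```

```text
time_s: 2.22
tcp_pos: [0.562, -0.0877, 0.3402]
eef_rot: [-180.0, 0.0, 14.0]
contact_force: [0.1, 0.2, -0.2]
gripper_width: 0.0801
gripper_force: 0.0
[ 1.08278524e+01  7.84162035e+00 -4.04209655e+00 -1.79122434e-02
 -7.81557502e+01  9.32133516e+01]
```

View pics/w1.png

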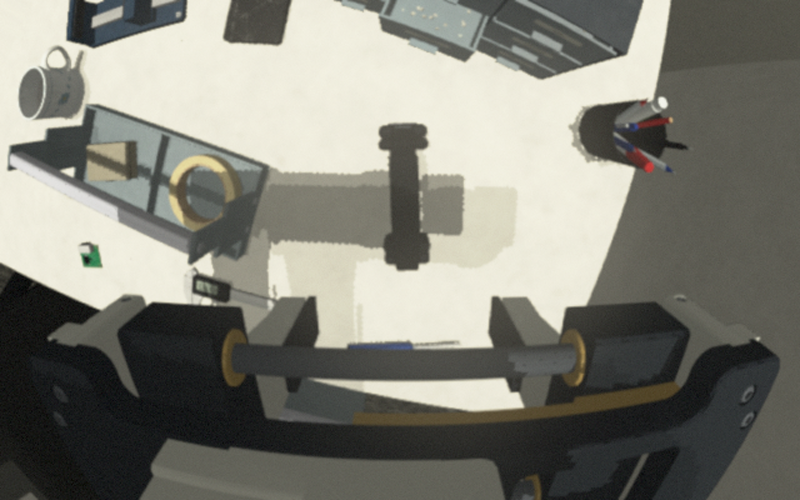

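The wrist view shows the headset straight ahead: far cup centre (403,137), near cup (407,250), band along x=405 (800x500 scale). Its axis is about parallel to tool x.

Run:
```python
from h import *
np.set_printoptions(precision=4,suppress=True)
T=np.load("T1.npy")
for n,p,z in[("far",(403,137),.05),("near",(407,250),.05),("band mid",(405,190),.145),("band farend",(404,155),.1),("band nearend",(406.5,233),.1),("far outer",(403.5,124),.025),("near outer",(407,270),.025)]:
    w=wworld(T,np.array(p)*.8,z);print(n,w,(np.linalg.inv(T)@np.r_[w,1])[:3])
```

```text
far [ 0.6333 -0.0695  0.05  ] [ 0.0738 -0.0002  0.2902]
near [ 0.5084 -0.1056  0.05  ] [-0.0561  0.0045  0.2902]
band mid [ 0.5907 -0.0821  0.145 ] [0.0294 0.0016 0.1952]
band farend [ 0.6174 -0.0746  0.1   ] [0.0571 0.0008 0.2402]
band nearend [ 0.5414 -0.0963  0.1   ] [-0.0219  0.0034  0.2402]
far outer [ 0.6478 -0.0665  0.025 ] [0.0886 0.0003 0.3151]
near outer [ 0.475  -0.1143  0.025 ] [-0.0906  0.0048  0.3153]
```

```bash
python3 -m pendant '[[2,2.5,60,0,0,-0.035],[2,2.5,115,0,0,-0.035],[2,2.5,160,0,0,-0.035],[2,2.5,180,0,0,-0.035],[2,2.5,193,0,0,-0.035],[2,2.5,193,0,0,-0.035]]' 60
python3 -m pendant '[[0,0,0,0,0,0],[0,0,0,0,0,0],[0,0,0,0,0,0],[0,0,0,0,0,0],[0,0,0,0,0,0],[0,0,0,0,0,0]]' 0 20
python3 -m pendant '[[0,0,-10,0,0,0],[0,0,-30,0,0,0],[0,0,-30,0,0,0]]'
```

```text
time_s: 3.02
tcp_pos: [0.5647, -0.0893, 0.1474]
eef_rot: [-180.0, 0.0, 16.1]
contact_force: [-0.1, 0.0, -0.1]
gripper_width: 0.0602
gripper_force: 0.0
time_s: 3.78
tcp_pos: [0.565, -0.09, 0.1478]
eef_rot: [180.0, -0.0, 16.1]
contact_force: [-0.6, 0.8, 3.0]
gripper_width: 0.0256
gripper_force: 20.0
time_s: 4.15
tcp_pos: [0.5659, -0.0899, 0.1792]
eef_rot: [180.0, -0.2, 16.1]
contact_force: [0.2, 1.1, -1.2]
gripper_width: 0.026
gripper_force: 20.0
```

```bash
python3 -m pendant '[[0,0,-50,0,0,0],[0,0,-105,0,0,0],[0,0,-160,0,0,0],[0,0,-185,0,0,0],[2,-35,-185,0,0,0.05],[5,-80,-185,0,0,0.12],[8,-130,-185,0,0,0.2],[11,-180,-185,0,0,0.28],[14,-230,-185,0,0,0.36],[16,-255,-185,0,0,0.4],[16,-264,-185,0,0,0.41],[16,-264,-185,0,0,0.41],[16,-264,-185,0,0,0.41],[16,-264,-185,0,0,0.41]]'
python3 - <<'E'
from h import *
T=pose();np.save("T2.npy",T)
im=r.capture("wrist")[:,:,::-1];t=r.capture("top")[:,:,::-1];s=r.capture("scene")[:,:,::-1]
cv2.imwrite("pics/t2.png",t);cv2.imwrite("pics/s2.png",s)
a=cv2.resize(im[:300],(800,375),interpolation=cv2.INTER_CUBIC)
b=cv2.resize(np.hstack([t[170:255,205:350],s[120:205,200:345]]),None,fx=2.6,fy=2.6,interpolation=cv2.INTER_CUBIC)
c=np.zeros((600,800,3),np.uint8);c[:375]=a;c[379:379+b.shape[0],:b.shape[1]]=b[:221]
cv2.imwrite("pics/m2.png",c)
E
```

```text
time_s: 5.9
tcp_pos: [0.5075, 0.1673, 0.3626]
eef_rot: [180.0, -0.0, -7.5]
contact_force: [0.5, -0.2, -1.6]
gripper_width: 0.0256
gripper_force: 20.0
```

View pics/m2.png

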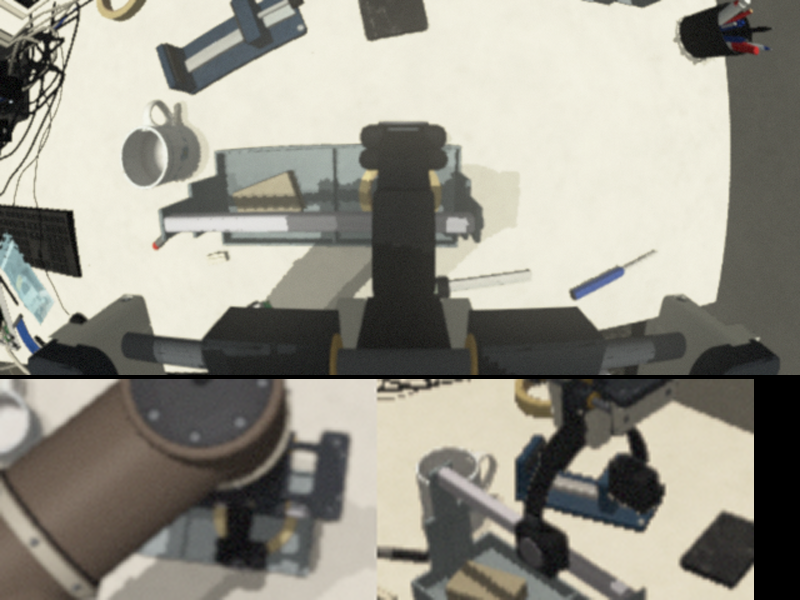

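The wrist view shows the bar running horizontally at row ~224, from (162,224) to (478,226), square to the headset. The headset hangs upright in the grip.

Run:
```python
from h import *
np.set_printoptions(precision=4,suppress=True)
T=np.load("T2.npy")
for p in[(162,224),(250,224),(455,225),(475,226)]:
    w=wworld(T,np.array(p)*.8,.17);print(p,w,(np.linalg.inv(T)@np.r_[w,1])[:3])
# sharpen bar edges: column profile
im=cv2.imread("pics/m2.png",0)
print(im[195:262:2,250],im[195:262:2,455])
```

```text
(162, 224) [0.5422 0.4098 0.17  ] [ 0.0028 -0.245   0.1925]
(250, 224) [0.5267 0.3086 0.17  ] [ 0.0007 -0.1426  0.1926]
(455, 225) [0.5001 0.1216 0.17  ] [-0.0013  0.0463  0.1926]
(475, 226) [0.497  0.1037 0.17  ] [-0.0021  0.0644  0.1926]
[154 122  93  95  95 100 117 163 147 111 144 200 221 226 226 225 223 221
 193 162 158 138  96  85 138 193 230 233 234 234 235 233 234 235] [ 83  84  81  83  83  81  81  80  85  97 105 151 193 192 191 191 190 192
 173 111  85  84  86  98 123 137 172 209 213 210 210 208 211 213]
```

```bash
python3 -m pendant '[[-1,0,40,0,0,0],[-1,0,90,0,0,0],[-1,0,130,0,0,0],[-1,0,150,0,0,0],[-1,0,160,0,0,0],[-1,0,165,0,0,0],[-1,0,167,0,0,0],[-1,0,167,0,0,0]]'
python3 -m pendant '[[0,0,1,0,0,0],[0,0,2,0,0,0],[0,0,3,0,0,0],[0,0,3,0,0,0]]'
```

```text
time_s: 7.05
tcp_pos: [0.5066, 0.1685, 0.1962]
eef_rot: [-180.0, -0.0, -7.4]
contact_force: [0.2, 0.1, -0.4]
gripper_width: 0.0261
gripper_force: 20.0
time_s: 7.55
tcp_pos: [0.5063, 0.1683, 0.1927]
eef_rot: [-180.0, -0.0, -7.4]
contact_force: [-1.2, -0.3, 0.8]
gripper_width: 0.0257
gripper_force: 20.0
```

```bash
python3 -m pendant '[[0,0,0,0,0,0],[0,0,0,0,0,0],[0,0,0,0,0,0],[0,0,0,0,0,0],[0,0,0,0,0,0],[0,0,0,0,0,0]]' 52
python3 -m pendant '[[0,0,-10,0,0,0],[0,0,-30,0,0,0],[0,0,-60,0,0,0],[0,0,-100,0,0,0],[0,0,-100,0,0,0],[0,0,-100,0,0,0]]'
python3 - <<'E'
from h import *
T=pose();np.save("T3.npy",T)
im=r.capture("wrist")[:,:,::-1];t=r.capture("top")[:,:,::-1];s=r.capture("scene")[:,:,::-1]
a=cv2.resize(im[:300],(800,375),interpolation=cv2.INTER_CUBIC)
b=cv2.resize(np.hstack([t[170:255,205:350],s[150:235,200:345]]),None,fx=2.6,fy=2.6,interpolation=cv2.INTER_CUBIC)
c=np.zeros((600,800,3),np.uint8);c[:375]=a;c[379:379+b.shape[0],:b.shape[1]]=b[:221]
cv2.imwrite("pics/m3.png",c)
E
```

```text
time_s: 8.3
tcp_pos: [0.5063, 0.1683, 0.1926]
eef_rot: [-180.0, -0.0, -7.4]
contact_force: [0.6, -0.3, -0.3]
gripper_width: 0.052
gripper_force: 0.0
time_s: 9.05
tcp_pos: [0.5061, 0.1683, 0.2928]
eef_rot: [-180.0, -0.0, -7.4]
contact_force: [-0.6, -1.0, -0.2]
gripper_width: 0.0517
gripper_force: 0.0
```

View pics/m3.png

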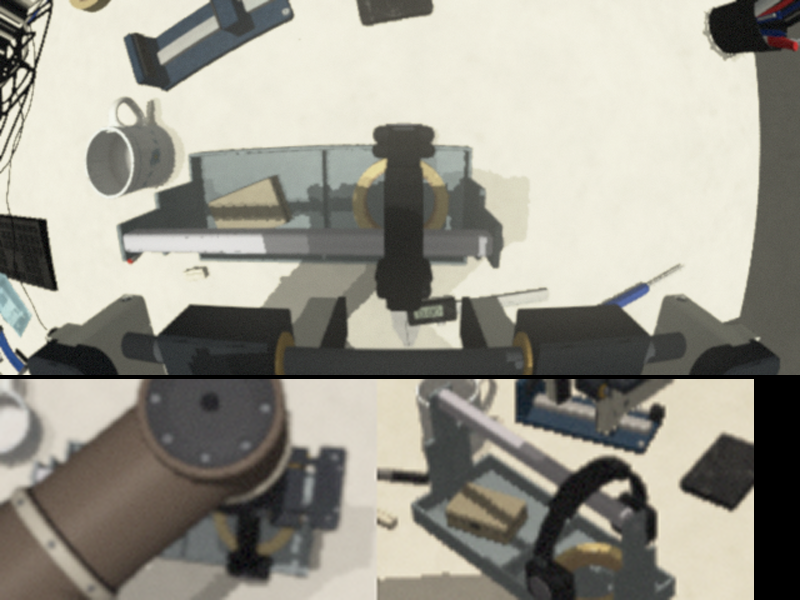

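The headset hangs square over the bar and is released. The bar is still level in the wrist view at row ~242, with ends at about (122,242) and (487,243), so the caddy hasn't moved.

Run:
```python
from h import *
np.set_printoptions(precision=4,suppress=True)
T=np.load("T3.npy");Ti=np.linalg.inv(T);P={}
for p in[(122,242),(260,242),(487,243),(477,243),(320,242),(404,252)]:
    w=wworld(T,np.array(p)*.8,.17);print(p,w,(Ti@np.r_[w,1])[:3])
im=cv2.imread("pics/m3.png",0)
print(im[225:268:2,150],im[225:268:2,250],im[225:268:2,470]);print(im[242,108:135],im[242,470:505])
```

```text
(122, 242) [0.5422 0.4087 0.17  ] [ 0.0047 -0.243   0.123 ]
(260, 242) [0.5237 0.2729 0.17  ] [ 0.0039 -0.106   0.1229]
(487, 243) [0.5013 0.108  0.17  ] [0.0031 0.0605 0.1228]
(477, 243) [0.5023 0.1153 0.17  ] [0.0031 0.0531 0.1228]
(320, 242) [0.5176 0.2269 0.17  ] [ 0.0038 -0.0596  0.1229]
(404, 252) [0.5023 0.168  0.17  ] [-0.0037  0.0008  0.1228]
[ 67  71  85  96 114 174 213 220 224 225 222 224 218 215 234 236 237 235
 236 235 235 236] [174 155 112 105 129 183 212 223 222 223 220 223 223 214 154  86  82 131
 175 234 236 235] [ 77  79  86 101  99 101 109 110 109 110 111 107 111 111 109 130 191 209
 208 212 209 209]
[237 238 237 237 237 237 237 237 237 236 216 178 156 131 120 143 189 215
 221 222 222 221 222 223 223 223 222] [111 111 109 110 113 112 111 113 130 160 183 191 193 192 189 180 160 133
 116 113 112 109 102  93  89  90  92  94  95  95  95 101 119 151 185]
```

```bash
python3 -m pendant '[[3.5,-30,0,0,0,-0.17],[3.5,-60,0,0,0,-0.34],[3.5,-77,0,0,0,-0.52],[3.5,-77,0,0,0,-0.7],[3.5,-77,0,0,0,-0.88],[3.5,-77,0,0,0,-1.06],[3.5,-77,0,0,0,-1.24],[3.5,-77,0,0,0,-1.42],[3.5,-77,0,0,0,-1.571],[3.5,-77,0,0,0,-1.571],[3.5,-77,40,0,0,-1.571],[3.5,-77,80,0,0,-1.571],[3.5,-77,110,0,0,-1.571],[3.5,-77,126,0,0,-1.571],[3.5,-77,134,0,0,-1.571],[3.5,-77,134,0,0,-1.571]]' 60
python3 - <<'E'
from h import *
T=pose()
im=r.capture("wrist")[:,:,::-1];s=r.capture("scene")[:,:,::-1]
c=np.zeros((600,800,3),np.uint8)
c[:360]=cv2.resize(im,(576,360))[:, :] if 0 else cv2.copyMakeBorder(cv2.resize(im,(576,360)),0,0,0,224,0)
b=cv2.resize(s[130:235,200:345],None,fx=2.2,fy=2.2,interpolation=cv2.INTER_CUBIC);c[364:364+b.shape[0],:b.shape[1]]=b
cv2.imwrite("pics/m4.png",c)
E
```

```text
time_s: 11.2
tcp_pos: [0.5199, 0.2444, 0.1588]
eef_rot: [180.0, 0.0, 82.5]
contact_force: [0.4, -0.4, 0.4]
gripper_width: 0.06
gripper_force: 0.0
```

View pics/m4.png

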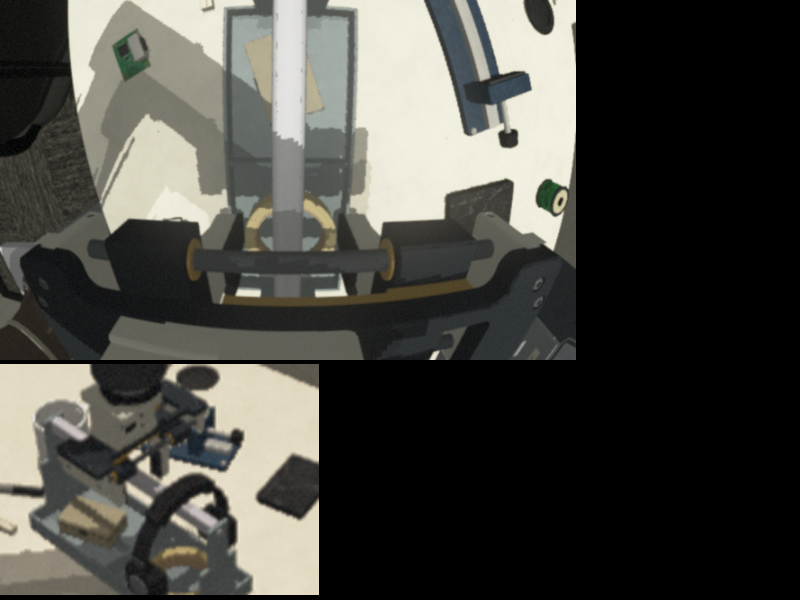

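The fingers straddle the bar, which sits at column 289 midway between the pads, and the headset hangs clear of the gripper. Next I'll close and lift gently.

```bash
python3 -m pendant '[[0,0,0,0,0,0],[0,0,0,0,0,0],[0,0,0,0,0,0],[0,0,0,0,0,0],[0,0,0,0,0,0],[0,0,0,0,0,0],[0,0,0,0,0,0]]' 0 58
python3 -m pendant '[[0,0,-2,0,0,0],[0,0,-5,0,0,0],[0,0,-9,0,0,0],[0,0,-13,0,0,0],[0,0,-16,0,0,0],[0,0,-16,0,0,0],[0,0,-16,0,0,0],[0,0,-16,0,0,0]]'
python3 - <<'E'
from h import *
s=r.get_state();print(s["contact_force"],s["moment"])
E
```

```text
time_s: 12.18
tcp_pos: [0.5193, 0.244, 0.1582]
eef_rot: [-180.0, 0.0, 82.6]
contact_force: [-2.6, -0.1, -0.8]
gripper_width: 0.0158
gripper_force: 58.0
time_s: 13.18
tcp_pos: [0.5196, 0.2441, 0.1744]
eef_rot: [-180.0, 0.0, 82.6]
contact_force: [-1.0, 0.4, -7.9]
gripper_width: 0.0155
gripper_force: 58.0
[-0.97321409  0.36252707 -7.87028308] [-0.01376065 -0.06550585 -0.03804479]
```

The full weight is on the fingers (~7.5 N) and the moment is small. Lifting to 100 mm.

```bash
python3 -m pendant '[[0,0,-3,0,0,0],[0,0,-9,0,0,0],[0,0,-18,0,0,0],[0,0,-28,0,0,0],[0,0,-38,0,0,0],[0,0,-48,0,0,0],[0,0,-58,0,0,0],[0,0,-67,0,0,0],[0,0,-75,0,0,0],[0,0,-81,0,0,0],[0,0,-85,0,0,0],[0,0,-87,0,0,0],[0,0,-87,0,0,0],[0,0,-87,0,0,0],[0,0,-87,0,0,0],[0,0,-87,0,0,0],[0,0,-87,0,0,0],[0,0,-87,0,0,0],[0,0,-87,0,0,0],[0,0,-87,0,0,0]]'
python3 - <<'E'
from h import *
s=r.get_state();print(s["contact_force"],s["moment"])
im=r.capture("wrist")[:,:,::-1];s=r.capture("scene")[:,:,::-1]
c=np.zeros((600,800,3),np.uint8)
c[:290]=cv2.copyMakeBorder(cv2.resize(im,(464,290)),0,0,0,336,0)
b=cv2.resize(s[90:265,190:380],None,fx=1.75,fy=1.75,interpolation=cv2.INTER_CUBIC);c[292:292+b.shape[0],:b.shape[1]]=b[:308]
cv2.imwrite("pics/m5.png",c)
E
```

```text
time_s: 15.68
tcp_pos: [0.5197, 0.2442, 0.2616]
eef_rot: [180.0, -0.0, 82.6]
contact_force: [-0.2, 0.3, -7.7]
gripper_width: 0.0159
gripper_force: 58.0
[-0.15371558  0.31835983 -7.7172068 ] [-0.03781279 -0.13679434  0.01266566]
```

View pics/m5.png

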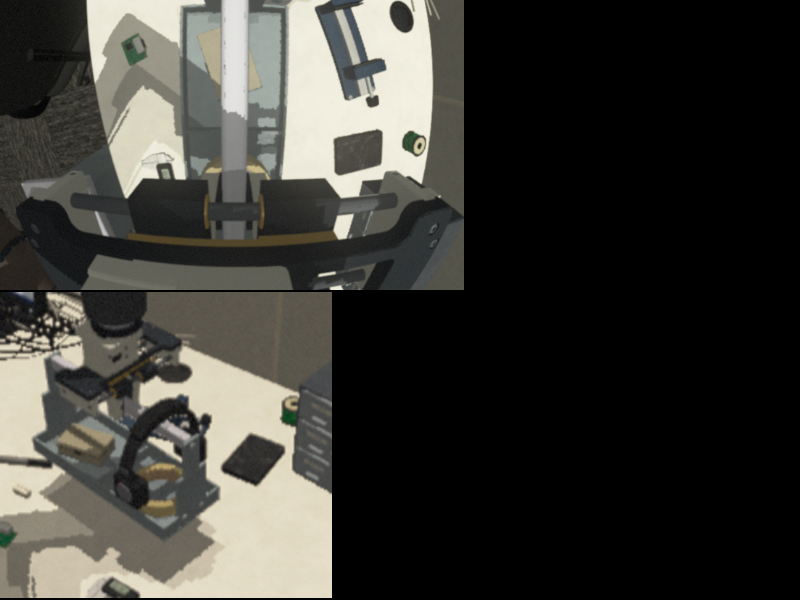

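The caddy is up with the box and tape in the tray and the headset hanging. I'll check level by comparing the bar ends at (220,126) and (304,172) in the scene image with a level projection.

Run:
```python
from h import *
p=r.camera_params("scene")
pts=np.array([[.5389,.4057,.17],[.4990,.1003,.17]])
for dz in(0,.103):
    print(dz,cv2.projectPoints(pts+[0,0,dz],p["rvec"],p["tvec"],p["mtx"],None)[0].reshape(-1,2))
for t in(-5,5):
    d=.16*np.sin(np.radians(t));print(t,cv2.projectPoints(pts+[[0,0,.103+d],[0,0,.103-d]],p["rvec"],p["tvec"],p["mtx"],None)[0].reshape(-1,2))
s=r.capture("scene")[:,:,::-1]
cv2.imwrite("pics/z.png",cv2.resize(s[105:255,200:340],None,fx=4,fy=4,interpolation=cv2.INTER_CUBIC))
```

```text
0 [[223.40090226 154.65157823]
 [297.78683143 202.57691176]]
0.103 [[219.27401687 126.61327078]
 [297.33552975 174.03615464]]
-5 [[219.85675135 130.57240391]
 [297.27053657 169.925923  ]]
5 [[218.6833345  122.60013926]
 [297.39955024 178.08487288]]
```

View pics/z.png

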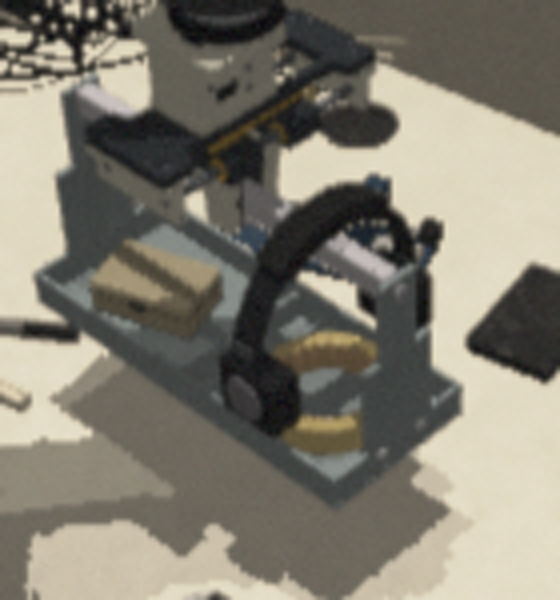

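The bar ends are at (220,126) and (298,174), matching the level projection to within about 1°. Handing in.

```bash
python3 -c "
from plant import r
print(r.close_job())"
```

```text
the job is handed in; nothing more can be done
None
```

The headset hangs freely on the -y half of the carry bar, and the arm is holding the caddy level about 10 cm above the desk with the bit box and tape still in the tray; the job is handed in, but no verdict was returned.

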